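# Pin the soap loaf in the wire cutter

### The arm

A 6-joint arm with a two-finger parallel gripper is mounted at the origin on the work surface. World frame = base frame: x ahead of the robot, y to its left, z up, the work surface at z = 0. Lengths are in m, angles in rad, forces in N, time in s.
With the tool pointing down it reaches from about 0.35 to 0.775 m from the base axis. Payload 5.5 kg.
Tool frame: the origin (TCP) lies midway between the tips of the shut fingers; the grasp point (between the pads) lies 19 mm behind it (pinch_z is the distance from the TCP to the grasp point, in m); z points along the fingers, x is the direction in which the jaws open and shut, and the axes are right-handed (so a half turn about z gives the same grasp; the last joint's range is limited). The gripper opens to 85 mm and grips with 20 to 120 N. Pads are 22 mm wide; open, the fingers measure 114 mm over their backs; the gripper's body (76 mm by 85 mm) begins 54 mm behind the grasp point. The pads swing forward as they close: fully open they stand 13 mm farther back than shut.
Start: joints at [-0.14, 0.313, 0.046, 1.304, 0, 1.431], TCP at [0.575, -0, 0.231] pointing down, gripper open.
Joint ranges: [-2.76, 2.76], [-0.86, 1.69], [-1.03, 1.26], [-2.2, 2.34], [-1.47, 1.5], [-3.14, 3.14]. Speed limits (rad/s): [2.57, 2.57, 3.14, 3.14, 3.14, 3.14].

### API

Orientations are given as a unit quaternion [w, x, y, z].
In Python, from workcell import get_state, read_camera, camera_info, hand_in, trace, pinch_z gives the robot as it stands. The module is installed in compiled form; this text tells all that it offers.
- The arm moves only by the tool arm_command, never from a script. Its argument "steps" is text: rows parted by semicolons, each of 4 numbers parted by spaces: the shift along the world's x, y, z in mm, then the turn about the world's z in rad. In form: tx ty tz spin; .... A call has 1 to 20 rows; each row is the pose to reach, as a shift and turn from the pose measured when the call began; what a row does not reach only later rows make up. A row lasts 1/8 s, in which the tool goes at most 62.5 mm and 10.7 degrees, less where a joint would pass 70% of its speed; a pose out of reach is approached as far as the arm can. A call with a gripper value outside its range is refused whole. "fingers" is the gripper command: -1 is shut, 1 is fully open, values between are in proportion, set as the call begins (left out, the last holds). The fingers move at their own pace and stop on an object; "newtons" is the grip in N (left out, the last holds). Time passes only in rows, so rows that repeat a pose let the fingers close. It gives the time, the measured TCP pose, the force and the opening at its end, in the units of the state.
- get_state(): the state, without advancing time (a new reading comes with each control period).
- read_camera(name): name is "scene" or "side" or "wrist"; returns the picture (480x640x3 uint8, red, green, blue); there is no depth.
- camera_info(name): a dict with "mtx" (3x3 intrinsics, pixels), "k1" (the pictures are not rectified: a ray, as slopes to the right and down, at radius r is drawn at 1 + k1 r^2 times it, then the intrinsics apply), "R" (3x3) and "t" (3): a world point X has camera coordinates R X + t. Camera axes: x right, y down, z forward; pixel columns grow to the right and rows downward; lengths in m; the calibration is good to about 2 mm. A picture is of the moment at which its call begins: read the wrist's pose just before it. camera_info takes no time and is no camera call; for the wrist camera it gives the pose at the moment of the call.
- hand_in(): hands the job in, once; it reports no verdict.
Trained networks look in the newest picture that a camera, given by its name, has taken for a name from the list of things; names that differ only in an ending like _2 or _b are one class to them, and where a whole thing is asked for, a point or a joint stands for the part that bears it (a point fixed in the world has none). Each returns a list of dicts, best first, with "score" (0 to 1); they miss things now and then, are a little off and sometimes report something else, mostly with a low value. They report only what shows in the picture. A call takes as long as a camera call. They do not tell look-alikes from the thing itself.
- trace(camera, name): "mask" (480x640 bool, what is visible of it) and "box" ([left, top, width, height] in pixels, round what is visible of it).
The state is a dict: "clock": time; "joint_pos": joint angles; "qvel": joint speeds; "tau": joint torques, N m; "tcp_pos": TCP position; "orientation": TCP orientation; "wrist_force": force on the tool from outside, world axes, zero at the start; "ft_torque": the same for the moment, N m; "finger_gap": finger opening in m.
Only numpy, scipy, OpenCV 4.12 (cv2) and the standard library are available. Lean on these libraries where they do the work, as an engineer would, in place of code of your own. Each camera call takes 0.05 s, during which the arm holds its last target.

### The job

Hold the soap loaf ready for the cut in the wire cutter: take the wooden push block by its handle, bring the loaf flat against the fence with its end up to the stop block, then set the block's notch over the loaf's upper front edge and pin the loaf with one firm diagonal push, about 15 N down onto the bed and 15 N into the fence at once. Finish while still holding the block upright, square to the fence, and pushing like this, with only the block touching the loaf and the block clear of the cutter; leave the stop at its setting and do not disturb the cut bars, the brass stamp or the jar.

Things in the scene. Friction and masses are not known exactly. Their poses are not given: they have to be found in the camera images.
- cutter: Wooden single-wire soap cutter, fixed on the table, turned at most 0.15 rad. Origin on the table surface under its middle; +x from its open front towards its fence, +y along the fence away from the stop, z up. In this frame (mm): bed x -110 to 105, y -170 to 150, top at z 36; fence face x 50, fence top z 82; wire slot at y -100, cutting plane of the bow.
- bed: the cutter's plywood bed board, 215 x 320 x 24 mm; same origin and axes as cutter (top surface at z 36 mm in that frame)
- fence: the cutter's beech back fence, as long as the bed, 18 mm thick with 22 mm blocks behind; same origin and axes as cutter (its inner face, towards the loaf, is the plane x = 50 mm; top at z 82 mm)
- bow (a joint): the cutter's wire bow, aluminium with a dark wooden handle, hinged behind the fence; 0 rad = parked leaning back, grows as it swings down towards the front. Parked, it is all at x > 50 mm, y -120 to -80 mm, up to z 330 mm in the cutter's frame: keep the hand clear of it, it stays parked
- stop_face (a point): centre of the stop block's face that the loaf's end must touch; axes as cutter, the face looks along +y. The stop: dark wooden block 50 mm wide in x, 44 high, 20 thick, on the bed, centred at x = 20 mm of the cutter, clamped by a brass thumbscrew that reaches 60 mm above the bed; slips only under more than about 60 N
- stop (a joint): setting of the stop block, m: its face lies at y = -(0.120 + value) in the cutter's frame; the value grows away from the loaf
- loaf: loaf of firm soap, cream with a green top layer, 60 (x) x 160 (y) x 60 mm high, 0.5 to 0.7 kg, loose, lying flat on the bed, askew (at most 0.2 rad) and off fence and stop. Origin in the centre of its underside; y along its length, z up. Slides on the bed under a push of 1 to 3 N (friction about 0.3 on bed and fence)
- pusher: dark wooden push block, light handle, 0.25 kg, loose, standing on the table. Origin: centre of its heel's underside; z up, +x the way it pushes. In mm: heel x -20 to 20, y -45 to 45, z 0 to 40; top board x -20 to 52, z 40 to 60, overhanging as a lip; the notch (face x 20, underside z 40) fits a square upper edge. Handle 24 thick, centred at x 12, y -40 to 40, z 60 to 105
- handle (a point): where to grip the push block's handle: on its middle plane, 88 mm above the block's underside; axes as pusher (close the fingers along its x, 24 mm wide)
- stamp: brass soap stamp, 46 mm square foot with a turned wooden knob, 67 mm high, loose on the table at the left; bystander. Origin centre of underside
- bar1: cut bar of soap 60 x 60 x 25 mm lying on the slatted curing tray at the right; bystander. Origin centre of underside
- bar2: second cut bar on the curing tray, same size; bystander
- bar3: third cut bar on the curing tray, same size; bystander
- jar: amber glass jar with brass lid, 72 mm across, 110 mm high, behind the cutter; bystander. Origin centre of underside
There are look-alikes about, which are no part of the job. Leave any blue or turquoise look-alike of the loaf alone. Leave any purple look-alike of the pusher alone.

How it is judged:
On the way:
1. the push block has been lifted off the table by its handle (height (world z) of pusher above 0.02 m and contact force between the fingers and pusher above 2 N), for 0.2 s.
At the end, for the whole second after the job is handed in: Block still gripped, its notch square on the loaf edge, pressing over 7 N and clear of the cutter; loaf at rest, flat, square (0.03 rad), side at the fence (2.5 mm) with over 4 N, end at the stop (3.5 mm), over 11 N on the bed (own weight 5 to 7 N); hand not touching the loaf (contact force between the fingers and pusher above 2 N and height (world z) of pusher above 0.045 m and contact force between pusher and cutter below 0.5 N and contact force between pusher and loaf above 7 N and contact force between loaf and fence above 4 N and contact force between loaf and bed above 11 N and contact force between each of the arm, the fingers and loaf below 0.5 N and angle between loaf's own z axis and vertical below 0.03 rad and angle between the x axis of loaf and the x axis of cutter, either way round below 0.03 rad and x of loaf in the frame of cutter between 0.0175 and 0.0225 m and y of loaf in the frame of stop_face between 0.077 and 0.0835 m and angle between the x axis of pusher and the x axis of cutter, either way round below 0.1 rad and angle between pusher's own z axis and vertical below 0.1 rad and linear speed of loaf below 0.01 m/s); the arm keeps its last pose, push and grip.
It fails at once if the stop block was shoved off its setting (over 4 mm) (distance of stop_face from where it was at the start of the episode above 0.004 m).
It fails at once if a bystander (cut bar, stamp or jar) was pushed more than 25 mm (distance of any of stamp, bar1, bar2, bar3, jar from where it was at the start of the episode above 0.025 m).
It also fails if it takes over 58 s, if anything falls off the work surface, if the arm or the gripper's body presses on something with over 40 N, if the wrist force passes 120 N, or if a joint passes its speed limit or range.

## Working session

There is one attempt and no reset: what is moved stays moved. The work goes in short steps, Python scripts to look and compute and a tool call to move; the robot and the scene stay as the last step left them, time stands still between calls to the robot, and variables do not carry over. Pictures are saved under pics/ and viewed, and the job is handed in when it is done.

Besides the shell and the picture viewer there is one more tool, called after "Emit:" as a command line: name --argument value ..., lists and objects as JSON in quotes. arm_command: Moves the arm, as the interface text tells. Its arguments: {"type":"object","properties":{"steps":{"type":"string"},"fingers":{"type":"number"},"newtons":{"type":"number"}},"required":["steps"]}

```bash
mkdir -p pics
cat > h.py <<'E'
import numpy as np, cv2
from workcell import *
def snap(cam,fn):
    im=read_camera(cam); cv2.imwrite('pics/'+fn,im[:,:,::-1]); return im
E
python3 - <<'E'
from h import *
for c in ['scene','side','wrist']:
    snap(c,c+'0.png'); i=camera_info(c); print(c,i['mtx'].tolist(),i['k1'],np.round(i['R'],3).tolist(),np.round(i['t'],3).tolist(), 'pos',np.round(-i['R'].T@i['t'],3))
print(get_state(),pinch_z)
E
```

```text
scene [[436.28466300821725, 0.0, 313.4731091310581], [0.0, 436.28466300821725, 246.14909855135258], [0.0, 0.0, 1.0]] 0.026573276488899497 [[-0.64, 0.768, -0.004], [0.602, 0.499, -0.623], [-0.477, -0.401, -0.782]] [0.361, -0.222, 1.411] pos [1.038 0.399 0.966]
side [[569.9975328836379, 0.0, 327.60362996242435], [0.0, 569.9975328836379, 230.8470063795172], [0.0, 0.0, 1.0]] -0.050516592326448236 [[0.832, -0.555, -0.008], [-0.327, -0.478, -0.815], [0.449, 0.68, -0.579]] [-0.439, 0.232, 1.455] pos [-0.212 -1.123  1.029]
wrist [[347.1807340127117, 0.0, 317.1865839834423], [0.0, 347.1807340127117, 233.20148507545795], [0.0, 0.0, 1.0]] -0.0670681600273295 [[1.0, -0.0, -0.002], [0.0, -0.953, 0.303], [-0.002, -0.303, -0.953]] [-0.575, -0.04, 0.381] pos [0.576 0.077 0.374]
{'clock': 0.15, 'joint_pos': array([-1.39596004e-01,  3.13845943e-01,  4.52236342e-02,  1.30360479e+00,
        1.05412289e-05,  1.43119192e+00]), 'qvel': array([ 0.00078965, -0.00309533,  0.00348941,  0.00025063, -0.00077055,
        0.00089794]), 'tau': array([ 1.76330479e-03, -4.81067133e+01,  2.98815805e+01,  1.39078675e-02,
       -1.10673584e-04, -5.56924022e-05]), 'tcp_pos': array([5.74607829e-01, 5.09685804e-05, 2.30596781e-01]), 'orientation': array([-1.04762966e-04,  9.99999744e-01,  4.19702524e-06, -7.07690657e-04]), 'wrist_force': array([ 0.01730734, -0.98684887, -0.26059018]), 'ft_torque': array([-0.00832386,  0.01292117, -0.03081373]), 'finger_gap': 0.08567899702174632} 0.0187
```

View pics/scene0.png

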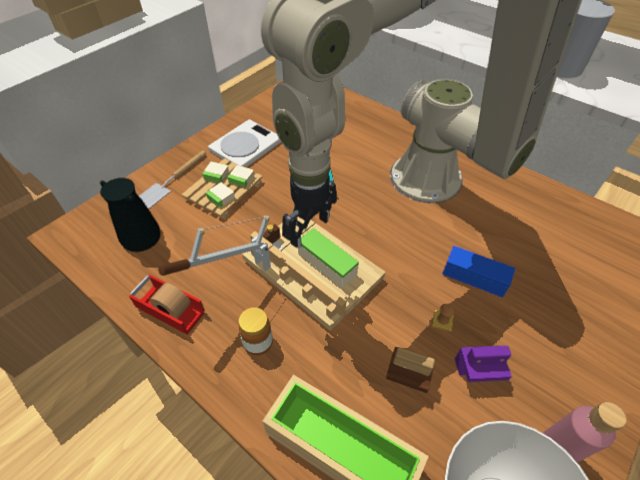

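View pics/side0.png

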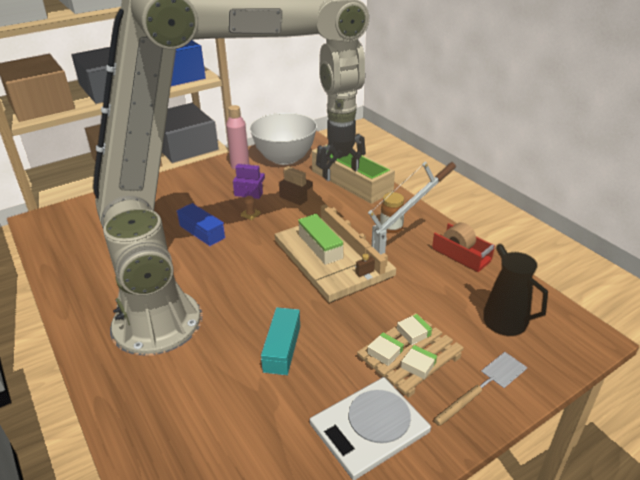

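View pics/wrist0.png

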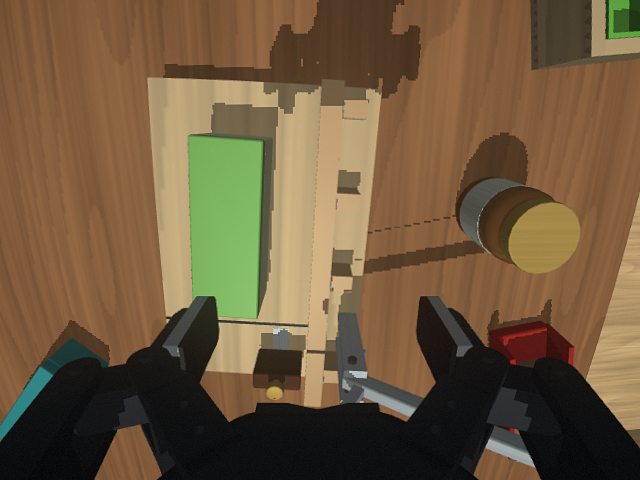

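The wrist view shows the cutter with the loaf (green, 190–265 × 135–318), the slot and the stop at (277,365). The pusher is the brown block at scene (411,368); the purple one at (484,362) is the look-alike. Next I'll measure them.

```bash
cat >> h.py <<'E'
def ray(ci,uv):
    x=(np.array(uv,float)-[ci['mtx'][0,2],ci['mtx'][1,2]])/ci['mtx'][0,0]
    p=x.copy()
    for _ in range(20): p=x/(1+ci['k1']*(p@p))
    d=ci['R'].T@np.array([p[0],p[1],1]); return -ci['R'].T@ci['t'],d
def onz(ci,uv,z):
    o,d=ray(ci,uv); return o+d*(z-o[2])/d[2]
def proj(ci,X):
    c=np.atleast_2d(X)@ci['R'].T+ci['t']; p=c[:,:2]/c[:,2:]; r2=(p**2).sum(1,keepdims=True)
    return p*(1+ci['k1']*r2)*ci['mtx'][0,0]+[ci['mtx'][0,2],ci['mtx'][1,2]]
def mv(cp,th,P):
    P=np.atleast_2d(P).astype(float); c,s=np.cos(th),np.sin(th)
    return P@np.array([[c,s,0],[-s,c,0],[0,0,1]])+np.array([cp[0],cp[1],cp[2] if len(cp)>2 else 0])
E
python3 - <<'E'
from h import *
w=camera_info('wrist'); s=camera_info('scene'); d=camera_info('side')
for uv in [(148,78),(381,88),(165,318)]: print('bed',onz(w,uv,.036).round(4))
for uv in [(189,134),(265,140),(258,319),(194,318)]: print('loaf top',onz(w,uv,.096).round(4))
for uv in [(322,80),(304,405)]: print('fence top inner',onz(w,uv,.082).round(4))
print('pusher', onz(s,(411,362),.06).round(3), onz(d,(295,188),.06).round(3))
print('stamp', onz(s,(443,320),.03).round(3),'purple',onz(s,(485,362),.05).round(3))
for c in ['scene','side']:
    read_camera(c)
    for r in trace(c,'pusher'): print(c,r['box'],r['score'])
im=read_camera('scene'); cv2.imwrite('pics/crop.png',cv2.resize(im[280:420,360:540,::-1],None,fx=4,fy=4,interpolation=cv2.INTER_CUBIC))
E
```

```text
bed [0.4196 0.1198 0.036 ]
bed [0.6338 0.1091 0.036 ]
bed [ 0.4032 -0.131   0.036 ]
loaf top [0.4752 0.0703 0.096 ]
loaf top [0.5348 0.0651 0.096 ]
loaf top [ 0.521 -0.094  0.096]
loaf top [ 0.4614 -0.0936  0.096 ]
fence top inner [0.5793 0.1105 0.082 ]
fence top inner [ 0.5613 -0.2086  0.082 ]
pusher [0.598 0.305 0.06 ] [0.585 0.278 0.06 ]
stamp [0.442 0.305 0.03 ] purple [0.489 0.429 0.05 ]
scene [456.4, 347.6, 57.5, 34.8] 0.93
scene [241.5, 216.5, 143.3, 115.2] 0.75
scene [387.2, 348.3, 47.1, 43.9] 0.74
side [278.5, 167.5, 33.5, 35.4] 0.83
side [234.2, 162.4, 30.9, 35.6] 0.79
```

View pics/crop.png

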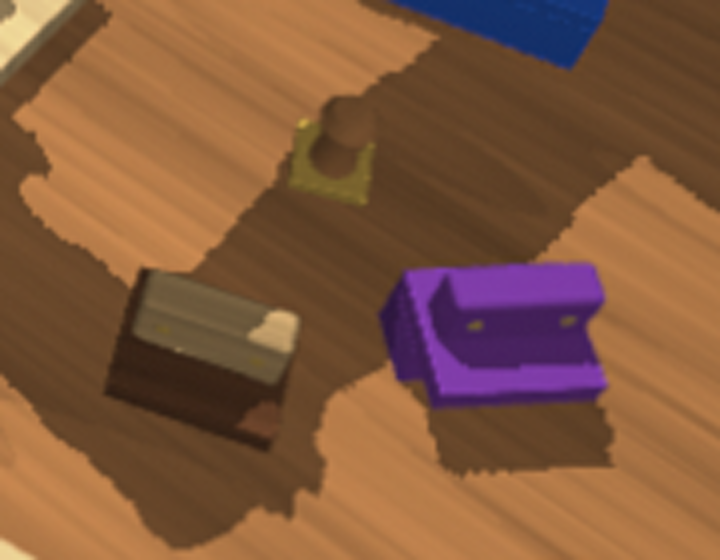

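Emit:
arm_command --steps "0 60 20 0;0 120 20 0;0 180 20 0;0 230 20 0;0 230 20 0;0 230 20 0"

```text
clock: 1.15
tcp_pos: [0.5748, 0.2299, 0.251]
orientation: [0.0, 1.0, 0.0, -0.0]
wrist_force: [0.9, -1.1, 0.5]
finger_gap: 0.0856
```

Run:
```python
from h import *
snap('wrist','w1.png'); i=camera_info('wrist'); np.savez('w1.npz',**i); print(get_state()['tcp_pos'],get_state()['clock'])
snap('side','s1.png');snap('scene','sc1.png')
```

```text
[0.57494693 0.22926376 0.25108781] 1.2
```

View pics/w1.png

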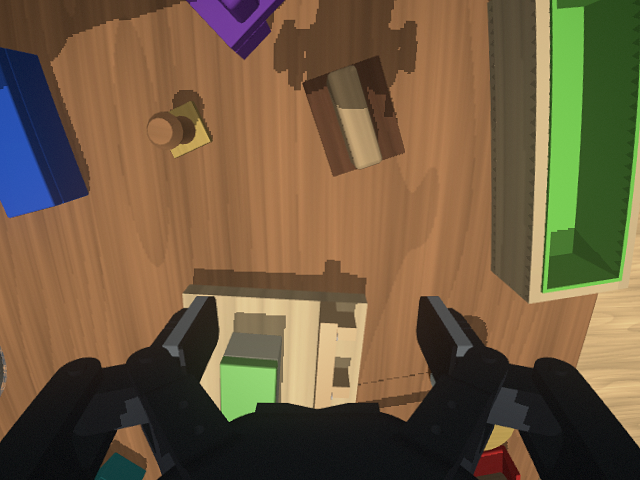

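View pics/sc1.png

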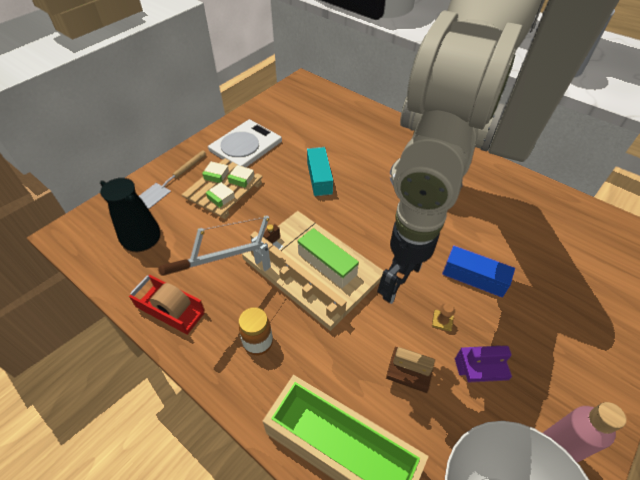

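```bash
cat > fit.py <<'E'
from h import *
from scipy.optimize import least_squares
w=dict(np.load('w1.npz'))
print([onz(w,u,.06).round(4) for u in [(303,85),(377,57),(405,152),(333,176)]])
c=[onz(w,u,.06) for u in [(303,85),(377,57),(405,152),(333,176)]]
print(np.linalg.norm(c[0]-c[1]),np.linalg.norm(c[1]-c[2]),np.linalg.norm(c[2]-c[3]),np.linalg.norm(c[3]-c[0]))
uv=np.array([(303,85),(377,57),(405,152),(333,176)],float)
B=np.array([(-20,45,60),(52,45,60),(52,-45,60),(-20,-45,60)])/1000
sol={}
for nm,t0,M in [('A',-.3,B),('B',-.3+np.pi,B[[2,3,0,1]])]:
    r=least_squares(lambda p:(proj(w,mv(p[:2],p[2],M))-uv).ravel(),[.59,.29,t0]); print(nm,r.x.round(4),r.cost,r.fun.round(1)); sol[nm]=r.x
def boxpts(x0,x1,y0,y1,z0,z1): return np.array([(x,y,z) for x in(x0,x1) for y in(y0,y1) for z in(z0,z1)])/1000
parts=[boxpts(-20,20,-45,45,0,40),boxpts(-20,52,-45,45,40,60),boxpts(0,24,-40,40,60,105)]
E_=[(0,1),(2,3),(4,5),(6,7),(0,2),(1,3),(4,6),(5,7),(0,4),(1,5),(2,6),(3,7)]
ims=[]
for cam,fn,ci in [('w','w1.png',w),('sc','sc1.png',camera_info('scene')),('s','s1.png',camera_info('side'))]:
  for nm in 'AB':
    im=cv2.imread('pics/'+fn); ctr=proj(ci,mv(sol[nm][:2],sol[nm][2],[.016,0,.05]))[0].astype(int); h=70 if cam=='w' else 32
    x0,y0=max(ctr[0]-h,0),max(ctr[1]-h,0); k=260/(2*h)
    cr=cv2.resize(im[y0:y0+2*h,x0:x0+2*h],(260,260),interpolation=cv2.INTER_CUBIC); raw=cr.copy()
    for P,col in zip(parts,[(0,0,255),(0,255,0),(255,255,0)]):
      q=((proj(ci,mv(sol[nm][:2],sol[nm][2],P))-[x0,y0]+.5)*k).astype(int)
      for a,b in E_: cv2.line(cr,tuple(map(int,q[a])),tuple(map(int,q[b])),col,1)
    if nm=='A': ims.append([raw])
    ims[-1].append(cr)
cv2.imwrite('pics/fit.png',cv2.resize(np.vstack([np.hstack(r) for r in ims]),(600,600)))
E
python3 fit.py
```

```text
[array([0.5632, 0.3401, 0.06  ]), array([0.6291, 0.3639, 0.06  ]), array([0.6593, 0.2808, 0.06  ]), array([0.5912, 0.2578, 0.06  ])]
0.06998506117105521 0.0884237946122571 0.07189810233404093 0.08694949013415142
A [0.5957 0.3052 0.3381] 4.882538242312379 [-1.6 -1.   0.8 -1.2  0.3  0.9  0.5  1.8]
B [0.6258 0.3158 3.4797] 4.882538242312346 [-1.6 -1.   0.8 -1.2  0.3  0.9  0.5  1.8]
```

View pics/fit.png

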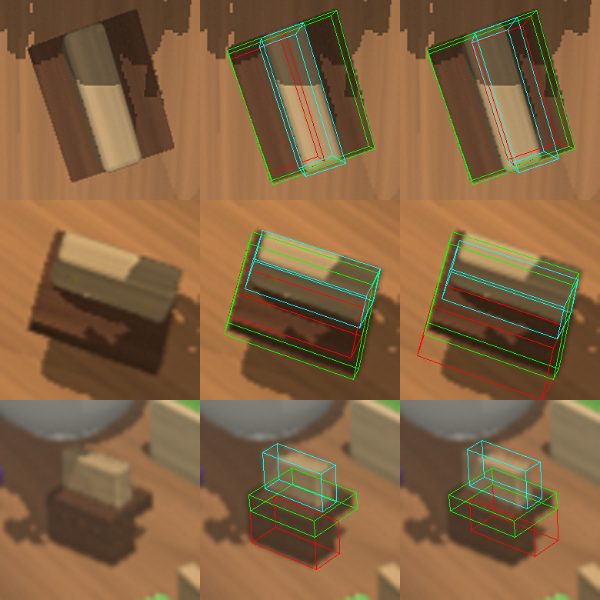

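Run:
```python
from h import *
w=dict(np.load('w1.npz'))
a=onz(w,(341,68),.105);b=onz(w,(368.5,165),.105); print(a,b,(a+b)/2, np.arctan2(*(b-a)[:2]) )
w0=dict(w); w0['t']=np.array([-.5752,-.0402,.3807]); 
X=w['R'].T@(w['t']); 
# recompute t from pose shift
d=np.array([0.574607829,5.1e-5,.2305968])-np.array([0.57494693,0.22926376,0.25108781])
pos=-w['R'].T@w['t']+d; w0['t']=-w['R']@pos; print(w0['t']); np.savez('w0.npz',**w0)
im=cv2.imread('pics/wrist0.png'); cv2.imwrite('pics/stop.png',cv2.resize(im[290:420,150:370],None,fx=3.6,fy=3.6,interpolation=cv2.INTER_CUBIC))
```

```text
[0.59444005 0.34807427 0.105     ] [0.61847575 0.27352952 0.105     ] [0.6064579  0.31080189 0.105     ] 2.8296841433060105
[-0.57557401 -0.03949403  0.38068649]
```

View pics/stop.png

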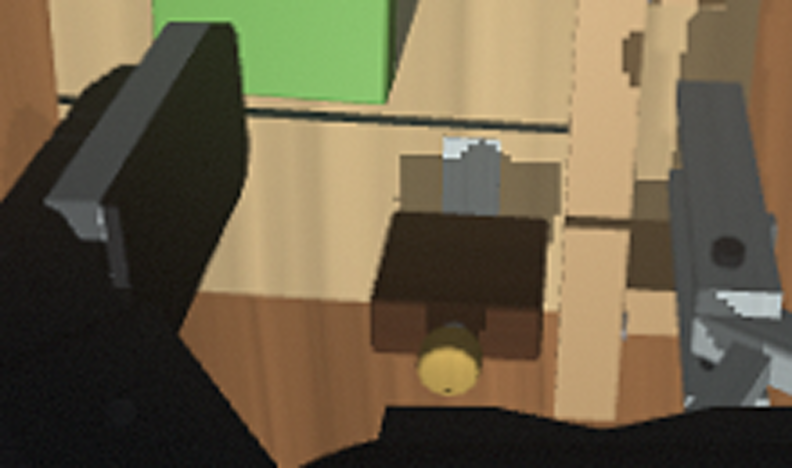

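Run:
```python
from h import *
from scipy.optimize import least_squares
w=dict(np.load('w0.npz')); w1=dict(np.load('w1.npz'))
O=[(w,(148,78),(-110,150,36)),(w,(381,88),(105,150,36)),(w,(322,80),(50,150,82)),(w1,(183,293.5),(-110,150,36)),(w1,(366,303),(105,150,36)),(w1,(321,300),(50,150,82)),
(w,(150+570/3.6,290+128/3.6),(50,-100,36)),(w,(150+60/3.6,290+98/3.6),(-110,-100,36))]
f=lambda p:np.concatenate([(proj(c,mv(p[:2],p[2],np.array(m)/1000))[0]-uv) for c,uv,m in O])
r=least_squares(f,[.521,-.036,-.056],loss='soft_l1'); print(r.x,f(r.x).reshape(-1,2).round(1).tolist())
cp=r.x; np.save('cut.npy',cp)
def tocut(P):
    c,s=np.cos(cp[2]),np.sin(cp[2]); d=P[:2]-cp[:2]; return np.array([c*d[0]+s*d[1],-s*d[0]+c*d[1]]).round(4)
for uv in [(259.7,349.2),(302.2,351.1)]: print('stop bottom',tocut(onz(w,uv,.036)))
for uv in [(253.3,374.2),(300.8,375.6)]: print('stop top',tocut(onz(w,uv,.080)))
for uv in [(189,134),(265,140),(258,319),(194,318)]: print('loaf',tocut(onz(w,uv,.096)))
```

```text
[ 0.52113653 -0.03617505 -0.05509172] [[-0.4, 0.1], [0.2, 1.3], [-0.2, -0.6], [-0.2, -0.7], [1.4, -0.6], [-0.5, 21.7], [0.0, -0.4], [0.3, 0.1]]
stop bottom [-0.0048 -0.1355]
stop bottom [ 0.0445 -0.1352]
stop top [-0.0046 -0.1343]
stop top [ 0.0447 -0.133 ]
loaf [-0.0515  0.1038]
loaf [0.0083 0.1019]
loaf [ 0.0032 -0.0578]
loaf [-0.0564 -0.0606]
```

Emit:
arm_command --steps "16 40 0 0.16;31 81 -40 0.338;31 81 -90 0.338;31 81 -140 0.338;31 81 -170 0.338;31 81 -182 0.338;31 81 -182 0.338;31 81 -182 0.338" --fingers 1

```text
clock: 2.3
tcp_pos: [0.6076, 0.3097, 0.0713]
orientation: [-0.0, 0.986, 0.167, 0.001]
wrist_force: [0.2, -0.3, 0.5]
finger_gap: 0.0856
```

Emit:
arm_command --steps "0 0 -2 0;0 0 -2 0;0 0 -2 0;0 0 -2 0;0 0 -2 0;0 0 -2 0;0 0 -2 0;0 0 -2 0" --fingers -1 --newtons 110

```text
clock: 3.3
tcp_pos: [0.6076, 0.3098, 0.0698]
orientation: [-0.0, 0.986, 0.167, 0.002]
wrist_force: [-1.4, -1.0, 5.5]
finger_gap: 0.0226
```

Emit:
arm_command --steps "0 0 10 0;0 0 40 0;0 0 80 0;0 0 110 0;0 0 110 0;0 0 110 0"

```text
clock: 4.05
tcp_pos: [0.607, 0.3096, 0.1781]
orientation: [-0.0, 0.986, 0.167, 0.001]
wrist_force: [-0.4, -0.1, -2.5]
finger_gap: 0.0232
```

Run:
```python
from h import *
snap('side','s2.png');snap('scene','sc2.png');snap('wrist','w2.png')
a=cv2.imread('pics/s2.png')[100:240,210:420];b=cv2.imread('pics/sc2.png')[230:400,330:500]
cv2.imwrite('pics/c2.png',np.hstack([cv2.resize(x,(390,320),interpolation=cv2.INTER_CUBIC) for x in(a,b)]))
```

```text
(no output)
```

View pics/c2.png

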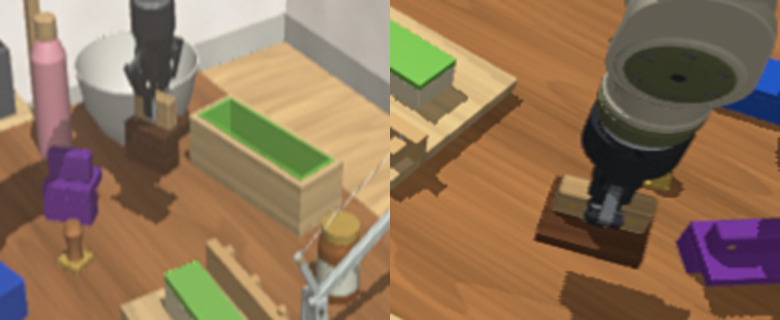

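View pics/w2.png

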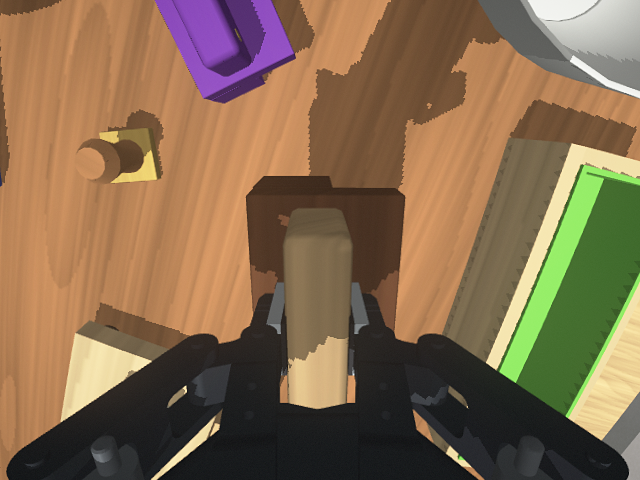

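Emit:
arm_command --steps "-24 -45 10 -0.05;-48 -90 10 -0.1;-72 -135 10 -0.15;-96 -180 10 -0.2;-120 -225 10 -0.25;-144 -270 10 -0.3;-168 -319 10 -0.391;-168 -319 10 -0.391;-168 -319 -20 -0.391;-168 -319 -40 -0.391;-168 -319 -46 -0.391;-168 -319 -46 -0.391"

```text
clock: 5.7
tcp_pos: [0.4384, -0.0091, 0.1312]
orientation: [-0.0, 1.0, -0.027, -0.001]
wrist_force: [-0.2, 0.1, -2.1]
finger_gap: 0.0224
```

Run:
```python
from h import *
snap('side','s3.png');snap('scene','sc3.png')
print(get_state()['wrist_force'],get_state()['tcp_pos'])
a=cv2.imread('pics/s3.png')[180:310,240:435];b=cv2.imread('pics/sc3.png')[190:330,230:440]
cv2.imwrite('pics/c3.png',np.hstack([cv2.resize(x,(400,267),interpolation=cv2.INTER_CUBIC) for x in(a,b)]))
```

```text
[ 0.10225306  0.15205098 -2.25266008] [ 0.43918068 -0.00935014  0.13206998]
```

View pics/c3.png

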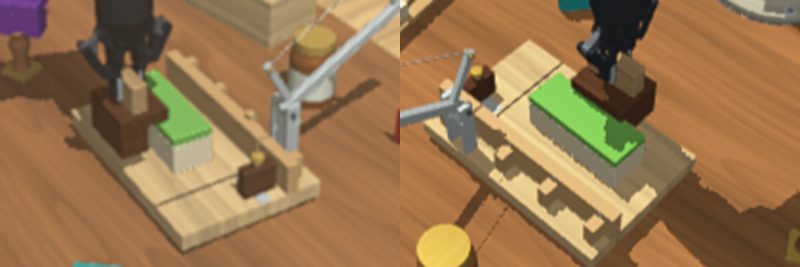

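Emit:
arm_command --steps "8 -0.4 0 0;16 -0.9 0 0;22 -1.2 0 0;28 -1.5 0 0;34 -1.9 0 0;40 -2.2 0 0;46 -2.5 0 0;52 -2.9 0 0;57 -3.1 0 0;60 -3.3 0 0;60 -3.3 0 0"

```text
clock: 7.18
tcp_pos: [0.4998, -0.0127, 0.1322]
orientation: [0.0, 1.0, -0.027, 0.001]
wrist_force: [-0.6, 0.1, -2.1]
finger_gap: 0.0227
```

Emit:
arm_command --steps "3 -0.2 0 0;3 -0.2 0 0"

```text
clock: 7.42
tcp_pos: [0.5031, -0.013, 0.1323]
orientation: [0.0, 1.0, -0.027, 0.001]
wrist_force: [-0.0, 0.2, -2.9]
finger_gap: 0.0226
```

Emit:
arm_command --steps "3 -0.2 0 0;3 -0.2 0 0"

```text
clock: 7.68
tcp_pos: [0.5035, -0.0129, 0.1316]
orientation: [0.0, 1.0, -0.027, -0.002]
wrist_force: [-6.9, 0.2, -0.3]
finger_gap: 0.0228
```

Emit:
arm_command --steps "-8 0 0 0;-10 0 20 0;-10 0 55 0;0 45 58 0;8 95 58 0;24 142 58 0;24 142 58 0;24 142 20 0;24 142 -5 0;24 142 -16 0;24 142 -16 0"

```text
clock: 9.05
tcp_pos: [0.5271, 0.1285, 0.1154]
orientation: [0.0, 1.0, -0.028, -0.002]
wrist_force: [-1.4, -0.1, -2.1]
finger_gap: 0.0226
```

Run:
```python
from h import *
snap('side','s4.png');snap('scene','sc4.png')
print(get_state()['wrist_force'],get_state()['tcp_pos'])
a=cv2.imread('pics/s4.png')[180:310,240:435];b=cv2.imread('pics/sc4.png')[190:330,230:440]
cv2.imwrite('pics/c4.png',np.hstack([cv2.resize(x,(400,267),interpolation=cv2.INTER_CUBIC) for x in(a,b)]))
```

```text
[ 0.34158431 -0.08059009 -2.1993559 ] [0.52831079 0.12878401 0.11671176]
```

View pics/c4.png

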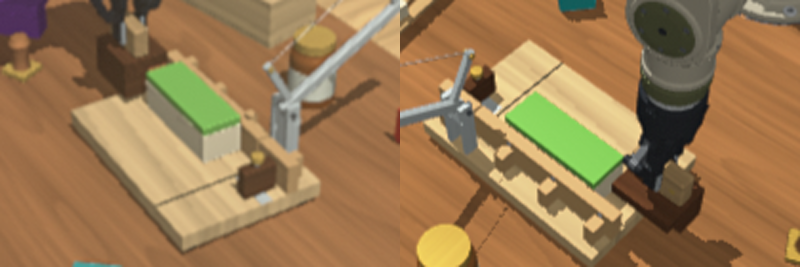

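Emit:
arm_command --steps "-0.5 -9 0 0;-1 -18 0 0;-1.4 -25 0 0;-1.8 -32 0 0;-2.1 -39 0 0;-2.5 -46 0 0;-2.9 -53 0 0;-3.3 -60 0 0;-3.7 -67 0 0;-4.1 -74 0 0;-4.4 -80 0 0;-4.7 -85 0 0;-4.9 -88 0 0;-4.9 -88 0 0"

```text
clock: 10.9
tcp_pos: [0.5234, 0.0403, 0.1167]
orientation: [0.0, 1.0, -0.028, -0.001]
wrist_force: [0.6, -0.4, -2.4]
finger_gap: 0.0226
```

Emit:
arm_command --steps "-0.2 -3 0 0;-0.2 -3 0 0"

```text
clock: 11.15
tcp_pos: [0.5231, 0.0371, 0.1166]
orientation: [0.001, 1.0, -0.028, -0.001]
wrist_force: [0.4, 1.1, -2.2]
finger_gap: 0.0227
```

Emit:
arm_command --steps "-0.2 -3 0 0;-0.2 -3 0 0"

```text
clock: 11.4
tcp_pos: [0.5229, 0.0353, 0.1167]
orientation: [-0.001, 1.0, -0.027, -0.001]
wrist_force: [-0.8, 5.8, -2.2]
finger_gap: 0.0231
```

Emit:
arm_command --steps "-0.2 -3 0 0;-0.2 -3 0 0"

```text
clock: 11.65
tcp_pos: [0.5227, 0.035, 0.117]
orientation: [-0.004, 1.0, -0.026, -0.001]
wrist_force: [-0.1, 10.4, -0.8]
finger_gap: 0.023
```

Run:
```python
from h import *
snap('side','s5.png');snap('scene','sc5.png')
print(get_state()['wrist_force'],get_state()['tcp_pos'])
a=cv2.imread('pics/s5.png')[180:310,240:435];b=cv2.imread('pics/sc5.png')[190:330,230:440]
cv2.imwrite('pics/c5.png',np.hstack([cv2.resize(x,(400,267),interpolation=cv2.INTER_CUBIC) for x in(a,b)]))
```

```text
[ 0.08493303 10.37855144  0.22029997] [0.52272523 0.03504709 0.1170042 ]
```

View pics/c5.png

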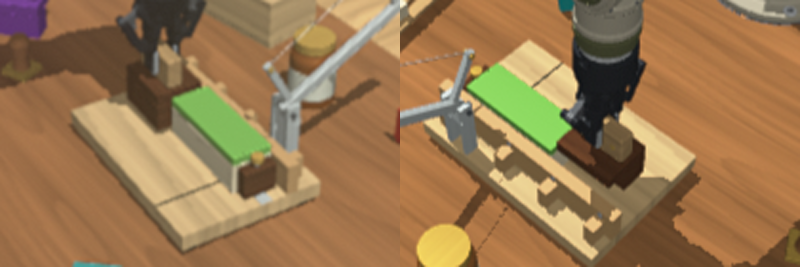

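Emit:
arm_command --steps "0.5 10 0 0;0 15 10 0;0 15 60 0;-10 -20 65 0;-25 -60 65 0;-44 -114 65 0;-44 -114 65 0;-44 -114 30 0;-44 -114 15 0;-44 -114 15 0;-44 -114 15 0"

```text
clock: 13.12
tcp_pos: [0.4794, -0.0787, 0.1328]
orientation: [-0.004, 1.0, -0.026, -0.0]
wrist_force: [0.4, -0.1, -1.7]
finger_gap: 0.023
```

Run:
```python
from h import *
snap('side','s6.png');snap('scene','sc6.png');snap('wrist','w6.png');np.savez('w6.npz',**camera_info('wrist'))
print(get_state()['wrist_force'],get_state()['tcp_pos'])
a=cv2.imread('pics/s6.png')[180:310,240:435];b=cv2.imread('pics/sc6.png')[190:330,230:440]
cv2.imwrite('pics/c6.png',np.hstack([cv2.resize(x,(400,267),interpolation=cv2.INTER_CUBIC) for x in(a,b)]))
```

```text
[ 0.46766681  0.81986002 -1.63138138] [ 0.47953483 -0.07895971  0.13296896]
```

View pics/c6.png

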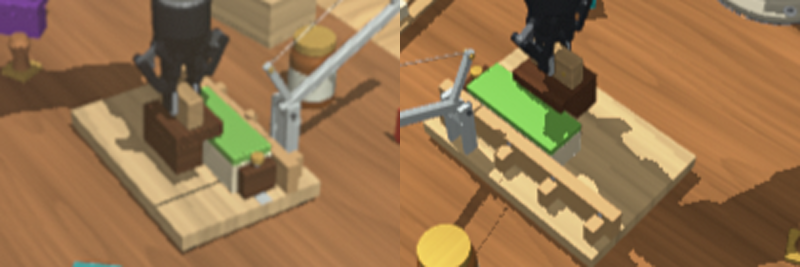

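View pics/w6.png

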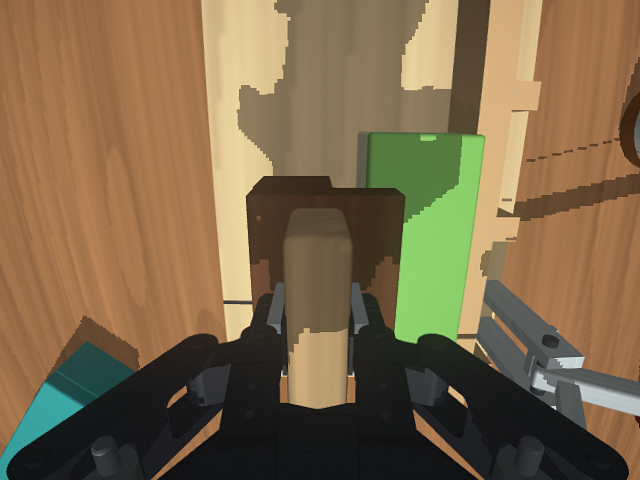

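Emit:
arm_command --steps "7 -0.4 0 0;13 -0.7 0 0;18 -1 -3 0;18 -1 -5 0;18 -1 -5 0"

```text
clock: 13.9
tcp_pos: [0.4971, -0.0798, 0.1275]
orientation: [-0.004, 1.0, -0.026, -0.0]
wrist_force: [-0.0, -0.5, -2.5]
finger_gap: 0.0227
```

Emit:
arm_command --steps "3 -0.2 0 0;3 -0.2 0 0"

```text
clock: 14.15
tcp_pos: [0.4995, -0.0799, 0.1272]
orientation: [-0.004, 1.0, -0.026, -0.001]
wrist_force: [-1.8, 0.7, -2.8]
finger_gap: 0.0227
```

Emit:
arm_command --steps "3 -0.2 0 0;3 -0.2 0 0"

```text
clock: 14.4
tcp_pos: [0.4997, -0.0797, 0.1267]
orientation: [-0.004, 1.0, -0.026, -0.004]
wrist_force: [-8.0, 0.2, 1.2]
finger_gap: 0.0229
```

Emit:
arm_command --steps "-0.5 0 -1 0;-0.5 0 -2 0;-0.5 0 -2 0"

```text
clock: 14.78
tcp_pos: [0.4995, -0.0797, 0.1264]
orientation: [-0.004, 1.0, -0.026, -0.003]
wrist_force: [-5.4, 2.8, 8.4]
finger_gap: 0.0231
```

Emit:
arm_command --steps "0 0 -1.5 0;0 0 -2 0;0 0 -2 0"

```text
clock: 15.15
tcp_pos: [0.4995, -0.0796, 0.1263]
orientation: [-0.003, 1.0, -0.026, -0.002]
wrist_force: [-7.1, 2.2, 11.3]
finger_gap: 0.0225
```

Emit:
arm_command --steps "2 -0.1 -2 0;4 -0.2 -2.5 0;4 -0.2 -2.5 0;4 -0.2 -2.5 0;4 -0.2 -2.5 0"

```text
clock: 15.78
tcp_pos: [0.4997, -0.0795, 0.1264]
orientation: [-0.003, 1.0, -0.026, -0.005]
wrist_force: [-20.7, 2.7, 26.3]
finger_gap: 0.0223
```

Run:
```python
from h import *
snap('side','s7.png');snap('scene','sc7.png');snap('wrist','w7.png');np.savez('w7.npz',**camera_info('wrist'))
print(get_state())
a=cv2.imread('pics/s7.png')[180:310,240:435];b=cv2.imread('pics/sc7.png')[190:330,230:440]
cv2.imwrite('pics/c7.png',np.hstack([cv2.resize(x,(400,267),interpolation=cv2.INTER_CUBIC) for x in(a,b)]))
```

```text
{'clock': 15.925, 'joint_pos': array([-0.31810972,  0.24798666, -0.30774462,  1.0262503 ,  0.00241333,
        1.30532973]), 'qvel': array([ 0.00039129, -0.00111251, -0.00115511, -0.00046533,  0.00189891,
       -0.00165913]), 'tau': array([  0.44787568, -30.41841388,  29.12910461,  -8.08654457,
         1.49795618,  -0.05834233]), 'tcp_pos': array([ 0.49973323, -0.07957008,  0.12636207]), 'orientation': array([-0.00276444,  0.99963707, -0.02632484, -0.00500909]), 'wrist_force': array([-19.96049665,   2.45555308,  26.75238189]), 'ft_torque': array([ 0.07310919,  3.78949783, -0.08407497]), 'finger_gap': 0.022730219280270286}
```

View pics/c7.png

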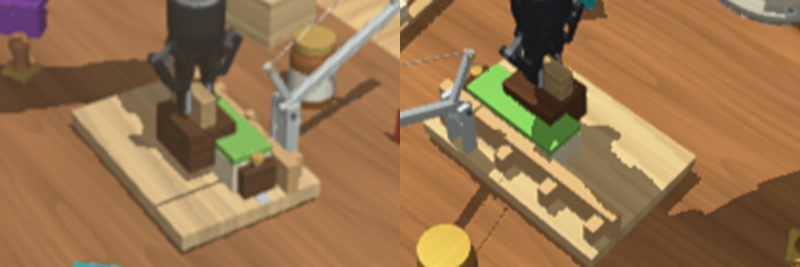

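View pics/w7.png

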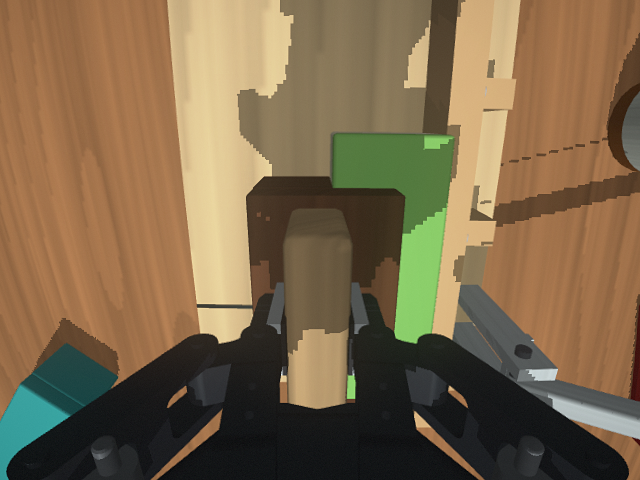

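Emit:
arm_command --steps "3 -0.2 -0.8 0;3 -0.2 -0.8 0;3 -0.2 -0.8 0;3 -0.2 -0.8 0;3 -0.2 -0.8 0;3 -0.2 -0.8 0"

```text
clock: 16.68
tcp_pos: [0.4999, -0.0796, 0.1267]
orientation: [-0.002, 1.0, -0.026, -0.007]
wrist_force: [-13.2, 1.0, 12.8]
finger_gap: 0.0227
```

Run:
```python
from h import *
cp=np.load('cut.npy')
w=dict(np.load('w7.npz'))
def tocut(P):
    c,s=np.cos(cp[2]),np.sin(cp[2]); d=P[:2]-cp[:2]; return np.array([c*d[0]+s*d[1],-s*d[0]+c*d[1]]).round(4)
print('want x -.01/.05, y .0255')
for uv in [(332,133),(454,135.5),(434,334)]: print(tocut(onz(w,uv,.096)))
im=snap('scene','sc8.png'); s=camera_info('scene'); im=im.copy()
sd=snap('side','s8.png').copy(); d=camera_info('side')
L=np.array([(x,y,z) for x in(-10,50) for y in(-134.5,25.5) for z in (36,96)])/1000
E_=[(1,3),(5,7),(1,5),(3,7),(2,3),(6,7),(0,1),(0,2)]
out=[]
for I,ci,(x0,y0) in [(im,s,(255,200)),(sd,d,(280,190))]:
    cr=cv2.resize(I[y0:y0+100,x0:x0+130,::-1],None,fx=3,fy=3,interpolation=cv2.INTER_CUBIC)
    q=((proj(ci,mv(cp[:2],cp[2],L))-[x0,y0]+.5)*3).astype(int)
    for a,b in E_: cv2.line(cr,tuple(map(int,q[a])),tuple(map(int,q[b])),(0,0,255),1)
    out.append(cr)
cv2.imwrite('pics/c8.png',np.hstack(out))
st=get_state();print(st['wrist_force'],st['clock'])
```

```text
want x -.01/.05, y .0255
[-0.0112  0.0287]
[0.0486 0.0281]
[ 0.0503 -0.0838]
[-12.90487099   0.70891613  13.20441636] 16.775
```

View pics/c8.png

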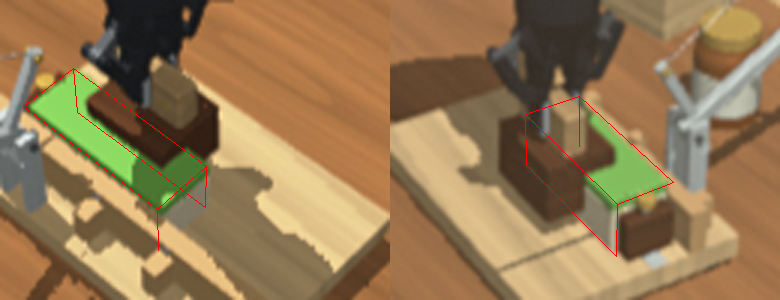

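Run:
```python
from h import *
cp=np.load('cut.npy')
def tocut(P):
    c,s=np.cos(cp[2]),np.sin(cp[2]); d=P[:2]-cp[:2]; return np.array([c*d[0]+s*d[1],-s*d[0]+c*d[1]]).round(4)
a=cv2.imread('pics/w6.png')[115:165,320:500];b=cv2.imread('pics/w7.png')[115:165,320:500]
wr=[cv2.resize(x,(720,200),interpolation=cv2.INTER_CUBIC) for x in (a,b)]
s5=cv2.imread('pics/s5.png')[235:280,330:400];s8=cv2.imread('pics/s8.png')[235:280,330:400]
sd=np.hstack([cv2.resize(x,(360,200),interpolation=cv2.INTER_CUBIC) for x in (s5,s8)])
cv2.imwrite('pics/c9.png',np.vstack(wr+[sd]))
w6=dict(np.load('w6.npz'));w7=dict(np.load('w7.npz'))
for w,uv in [(w6,(369,132.5)),(w6,(484,134)),(w7,(332,133)),(w7,(454,135.5))]: print(tocut(onz(w,uv,.096)))
print(proj(w6,mv(cp[:2],cp[2],[[-.11,-.1,.036],[.05,.0255,.096],[.05,-.1,.082]])))
```

```text
[-0.0121  0.0284]
[0.0473 0.0286]
[-0.0112  0.0287]
[0.0486 0.0281]
[[224.99804546 302.05377323]
 [488.38685389 140.26604453]
 [450.34616631 335.88229368]]
```

View pics/c9.png

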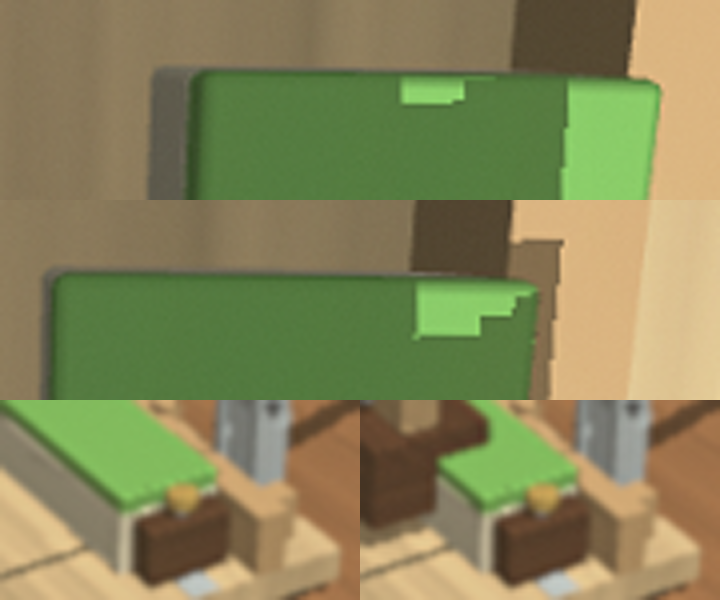

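Run:
```python
from h import *
st=get_state();print(st['wrist_force'],st['tcp_pos'],st['clock'],st['finger_gap'])
print(hand_in())
```

```text
[-12.90487099   0.70891613  13.20441636] [ 0.49996382 -0.07959667  0.12668645] 16.775 0.022520152327579722
the job is handed in; nothing more can be done
None
```

I gripped the push block by its handle at 110 N and lifted it. I used it to slide the loaf flat to the fence, then slid the loaf's end along to the stop. Then I seated the notch on the loaf's upper front edge and handed in at 16.8 s, still holding the diagonal push. `hand_in` gave no verdict.

**Last checks:**
- **Push:** about 13 N into the fence and 15 N down. The down figure is the wrist reading of 13.2 N plus about 2 N for the block's weight. It held steady over the last two readings. I did not bring the fence push up to 15 N.
- **Overshoot:** my first diagonal push reached about 20 N in and 29 N down, so I eased it off.
- **Block:** the tool is tilted by roughly 0.01 rad. The block has not shifted in the grip as far as the wrist picture shows. Its underside is about 20 mm above the bed.
- **Loaf at the fence:** the wrist picture puts its sides at x -11 and 49 mm in the cutter frame, against -10 and 50 wanted.
- **Loaf at the stop:** the checks disagree. The end push stalled at 10 N where the stop should be, the arm position agrees within about 1 mm, and the side view shows no gap. The wrist picture puts the loaf about 3 mm short of the stop, close to the 3.5 mm limit. I trusted the force reading, because that camera is only good to about 2 mm and the loaf's edges are rounded.
- **Stop and other objects:** the stop looks unmoved between pictures, and I saw no contact with the cut bars, stamp, jar or bow. I did not measure the bystanders again at the end.

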